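Free the seized drawer latch

TASK

The wing handle on top of the steel packing stand, which latches its crumb drawer, has rusted solid. Work it loose by rocking it back and forth in small arcs, turning back as soon as it binds so that the soft handle is never wrenched off its stem; once it runs free, turn it anticlockwise as far as it goes. Then pull the crumb drawer out as far as it comes, let go, and leave everything else where it stands.

Things in the scene. Friction and masses are not known exactly. Their poses are not given: they have to be found in the camera images.
- stand: Low steel packing stand, fixed, 220 mm deep (its x), 280 mm wide (its y), flat top at 100 mm. Origin: on the table, directly under the latch's vertical axis; x axis from front to back: front face 70 mm to -x, back 150 mm to +x.
- wing_grip (a point): Centre of the latch's wing handle, on its vertical axis, 129 mm above the table: an alloy bar on edge, 64 mm long (this point's x), 12 mm thick (y), 28 mm high; its underside is 15 mm above the stand's top, 6 mm above a 20 mm wide hub that must not be gripped with it. The axes turn with it; locked, the bar lies along the stand's x.
- latch (a joint): Stem angle, rad, grows anticlockwise from above (loosening); locked 0, stops -0.58 and 1.35; stays where left; frees the drawer past 1.1. Seized: rust yields at 0.15 to 0.35 N m, then binds solid, at an unknown 0.04 to 0.33 rad first. More force one way is useless: each stroke to where it binds opens the other way 0.15 rad more. Breaks free near 0.6 on the 2nd or 3rd loosening stroke, then is easy.
- wing (a joint): Twist of the springy handle on its stem, rad, same sense as the latch; 0 unloaded, 10 N m per rad (0.015 to 0.035 while the rust yields), so the torque felt at the wrist tells it best. The handle's direction is latch plus wing. Beyond 0.075 rad either way (0.75 N m) the handle is wrenched off and the job has failed; turn back at about 0.5 N m.
- drawer_pull (a point): Centre of the pull bar of the crumb drawer: a level alloy bar 100 mm long (along the stand's y), 10 mm thick (stand's x), 12 mm high, 82 mm above the table, 40 mm in front of the drawer's front board; clear between its two brackets for 84 mm. At the start it is 110 mm to the stand's -x of the latch axis. The axes are those of the stand.
- drawer (a joint): How far the drawer is pulled out, m: 0 shut, 0.09 its stop. It slides level along the stand's -x with about 2 N of drag.
- pie_tin_mid (a point): Centre of an empty foil pie tin, 110 mm across, 28 mm high, lying on the rear of the stand's top. Leave alone.
- jam_jar_mid (a point): Centre of a jam jar, 64 mm across, 85 mm high, on the table to the left of the stand's front. Leave alone.
- oil_can_mid (a point): Centre of a dark metal can, 56 mm across, 110 mm high, on the table to the right of the stand's front. Leave alone.
- tape_roll_mid (a point): Centre of a cardboard tape core, 90 mm across, 48 mm high. Leave alone.
- cake_box_mid (a point): Centre of a closed cardboard cake box, 180 by 180 by 90 mm. Leave alone.

How it is judged:
By the outcome, as a careful person would: the job done as asked, in the order asked, and still so for the second after the job is handed in, with the robot touching nothing.
It also fails if it takes over 67 s, if anything falls off the work surface, if the arm or the gripper's body presses on something with over 40 N, if the wrist force passes 120 N, or if a joint passes its speed limit or range.

ROBOT

A 6-joint arm with a two-finger parallel gripper is mounted at the origin on the work surface. World frame = base frame: x ahead of the robot, y to its left, z up, the work surface at z = 0. Lengths are in m, angles in degrees, forces in N, time in s.
With the tool pointing down it reaches from about 0.3 to 0.75 m from the base axis. Payload 8.5 kg.
Tool frame: the origin (TCP) lies at the very end of the fingers, on their centre line; the grasp point (between the pads) lies 19 mm behind it; z points along the fingers, y is the line along which they close (so a half turn about z gives the same grasp; the last joint's range is limited). The gripper opens to 85 mm and grips with 20 to 120 N. Pads are 22 mm wide; open, the fingers measure 114 mm over their backs; the gripper's body (76 mm by 85 mm) begins 54 mm behind the grasp point. The pads swing forward as they close: fully open they stand 13 mm farther back than shut.
Start: joints at [-84.414, 21.807, 74.336, -0, 83.858, -12.336], TCP at [0.169, -0.523, 0.231] pointing down, gripper open.
Joint ranges: [-178.18, 178.18], [-50.72, 133.34], [12.68, 142.11], [-81.47, 261.47], [9.98, 163.14], [-165.26, 165.26]. Speed limits (degrees/s): [136.94, 136.94, 180, 180, 180, 180].

INTERFACE

Orientations are given as a 3x3 rotation matrix whose columns are the frame's x, y, z axes.
In Python, from rig import observe, cams, ticket gives the robot as it stands.
- The arm moves only by the tool move_arm, never from a script. Its arguments are lists of equal length, an entry for each row: "jaw": the finger opening in cm, from 0 to 8.54; "dp": the shift along the tool's x, y, z in cm, a list of three; "turn": the turn, a rotation vector about the tool's x, y, z in rad, a list of three. In form: {"jaw": [jaw, ...], "dp": [[tx, ty, tz], ...], "turn": [[wx, wy, wz], ...]}. A call has 1 to 12 rows; each row shifts and turns the commanded pose from where the row before left it, along the tool's axes as they then stand; what a row does not reach is not made up. A row lasts 1/12 s, in which the tool goes at most 41.7 mm and 7.16 degrees, less where a joint would pass 70% of its speed; a pose out of reach is approached as far as the arm can. A call is refused whole if a number of a shift passes 4.17 or a number of a turn 0.125, either way. A call with a gripper value outside its range is refused whole. The fingers move at their own pace and stop on an object; "force" is the grip in N (left out, the last holds). Time passes only in rows, so rows that do not move let the fingers close. It gives the time, the measured TCP pose, the force, the opening and the grip force at its end, in the units of the state.
- observe(): the state, without advancing time (a new reading comes with each control period).
- cams.get_image(name): name is "side" or "top"; returns (picture, depth): 384x512x3 uint8, red, green, blue; 384x512 float32, m along the optical axis (not along the pixel's ray), 0 where there is no reading.
- cams.calibration(name): a dict with "vertical_fov" (degrees; the focal length in pixels is half the picture's height over the tangent of half this angle, whatever the lens; pixels are square), "cx", "cy" (the principal point, pixels), "view" (4x4, takes a point from world to camera coordinates). Camera axes: x right, y up, looking along -z (the intrinsics and any distortion apply to the point x, -y, -z); pixel columns grow to the right and rows downward; lengths in m; the calibration is good to about 2 mm. A picture is of the moment at which its call begins. calibration takes no time and is no camera call.
- ticket.close_job(): hands the job in; it is judged then, once.
Trained networks look in the newest picture that a camera, given by its name, has taken for a name from the list of things; names that differ only in an ending like _2 or _b are one class to them, and where a whole thing is asked for, a point or a joint stands for the part that bears it (a point fixed in the world has none). Each returns a list of dicts, best first, with "p" (0 to 1); they miss things now and then, are a little off and sometimes report something else, mostly with a low value. They report only what shows in the picture. A call takes as long as a camera call.
- cams.spot_in(camera, query): "box" ([centre column, centre row, width, height] as shares, 0 to 1, of the picture: columns of its width, rows of its height, round what is visible of it).
- cams.outline_of(camera, query): "mask" (384x512 bool, what is visible of it) and "box" ([centre column, centre row, width, height] as shares, 0 to 1, of the picture: columns of its width, rows of its height, round what is visible of it).
- cams.mark_of(camera, query): "location" ([column, row] as shares, 0 to 1, of the picture: columns of its width, rows of its height: a listed point, or the origin of a listed thing).
The state is a dict: "time_s": time; "q": joint angles; "qvel": joint speeds; "joint_efforts": joint torques, N m; "position": TCP position; "tool_rot": TCP orientation; "ft_force": force on the tool from outside, world axes, zero at the start; "wrist_torque": the same for the moment, N m; "grip_width": finger opening in m; "gripper_force": force on a finger pad.
Only numpy, scipy, OpenCV 4.12 (cv2) and the standard library are available. Lean on these libraries where they do the work, as an engineer would, in place of code of your own. Each camera call takes 0.05 s, during which the arm holds its last target. There are 200 camera calls.

## Working session

There is one attempt and no reset: what is moved stays moved. The work goes in short steps, Python scripts to look and compute and a tool call to move; the robot and the scene stay as the last step left them, time stands still between calls to the robot, and variables do not carry over. Pictures are saved under pics/ and viewed, at most 10 in all, crops included, and the job is handed in when it is done.

Besides the shell and the picture viewer there is one more tool, called after "Call:" as name(argument=value, ...) on one line, values as JSON. move_arm: Moves the arm, as the interface text tells. Its arguments: {"type":"object","properties":{"jaw":{"type":"array","items":{"type":"number"}},"dp":{"type":"array","items":{"type":"array","items":{"type":"number"}}},"turn":{"type":"array","items":{"type":"array","items":{"type":"number"}}},"force":{"type":"number"}},"required":["jaw","dp","turn"]}

```bash
mkdir -p pics; cat > h.py <<'E'
import numpy as np, cv2
from rig import observe, cams, ticket
def ray(name,u,v):
    c=cams.calibration(name); f=192/np.tan(np.radians(c['vertical_fov'])/2)
    d=np.array([(u-c['cx'])/f,-(v-c['cy'])/f,-1]); V=np.array(c['view']); R=V[:3,:3]
    return -R.T@V[:3,3], R.T@d
def atz(name,u,v,z):
    o,d=ray(name,u,v); return o+d*(z-o[2])/d[2]
E
python3 - <<'E'
from h import *
for n in('side','top'):
    im,d=cams.get_image(n); cv2.imwrite(f'pics/{n}0.png',im[:,:,::-1])
    print(n,{k:v for k,v in cams.calibration(n).items() if k!='view'}, ray(n,256,192))
    for q,z in(('stand',0),('wing_grip',.129),('drawer_pull',.082),('pie_tin_mid',.114),('jam_jar_mid',.0425),('oil_can_mid',.055),('tape_roll_mid',.024),('cake_box_mid',.045)):
        r=cams.mark_of(n,q)
        for e in r[:2]:
            u,v=e['location'][0]*512,e['location'][1]*384
            print(q,round(e['p'],2),round(u),round(v),atz(n,u,v,z).round(3),d[min(383,int(v)),min(511,int(u))])
print(observe())
E
```

```text
side {'vertical_fov': 47.67179887496182, 'cx': 253.00050358349472, 'cy': 195.44007632755276} (array([-0.00881469,  0.59401535,  1.00168971]), array([ 0.4458137 , -0.49346354, -0.74689636]))
stand 0.64 223 206 [0.623 0.041 0.   ] 1.2205956
wing_grip 0.56 216 171 [0.648 0.037 0.129] 1.2360693
wing_grip 0.27 161 348 [0.366 0.464 0.129] 0.92451835
drawer_pull 0.88 236 205 [0.548 0.059 0.082] 1.2497267
pie_tin_mid 0.57 185 165 [0.742 0.071 0.114] 1.2709008
jam_jar_mid 0.92 174 237 [0.617 0.232 0.042] 1.1304759
oil_can_mid 0.57 291 177 [ 0.518 -0.147  0.055] 1.282363
oil_can_mid 0.34 219 206 [0.596 0.079 0.055] 1.1917946
cake_box_mid 0.62 162 346 [0.404 0.446 0.045] 0.93354833
top {'vertical_fov': 46.76207861544374, 'cx': 249.72964031561494, 'cy': 186.20510100193584} (array([0.41289478, 0.01419606, 1.47041183]), array([ 0.06094791, -0.01086511, -0.99826697]))
stand 0.84 247 149 [0.647 0.026 0.   ] 1.3832194
stand 0.59 362 231 [ 0.367 -0.349  0.   ] 1.4569308
wing_grip 0.52 241 143 [0.647 0.042 0.129] 1.3796008
drawer_pull 0.55 236 181 [0.535 0.062 0.082] 1.3888685
pie_tin_mid 0.74 229 112 
[... 311 characters left out ...]
8780e+01, -1.23362119e+01]), 'qvel': array([ 0.05040022, -0.07041196, -0.02408781, -0.00741364,  0.03367145,
        0.06161057]), 'joint_efforts': array([ 3.68564812e-03, -4.48312390e+01, -2.31463730e+01, -2.53253819e-05,
        4.62731259e-04, -1.64686590e-06]), 'position': array([ 0.16926615, -0.52330054,  0.23134992]), 'tool_rot': array([[ 9.51467681e-01,  3.07748681e-01,  4.29596021e-05],
       [ 3.07748683e-01, -9.51467678e-01, -7.01004597e-05],
       [ 1.93013488e-05,  7.99190828e-05, -9.99999997e-01]]), 'ft_force': array([ 0.008736  , -0.75192752,  0.3521273 ]), 'wrist_torque': array([ 0.02557974, -0.03009178, -0.01785317]), 'gripper_force': 0.0, 'grip_width': 0.08550542898419541}
```

```bash
python3 - <<'E'
import cv2
t=cv2.imread('pics/top0.png')[80:240,150:350]
s=cv2.imread('pics/side0.png')[110:270,130:330]
cv2.imwrite('pics/c1.png',cv2.resize(cv2.hconcat([t,s]),None,fx=2,fy=2,interpolation=cv2.INTER_CUBIC))
cv2.imwrite('pics/c1.png',cv2.resize(t,None,fx=3.7,fy=3.7,interpolation=cv2.INTER_CUBIC))
E
```

```text
(no output)
```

View pics/c1.png

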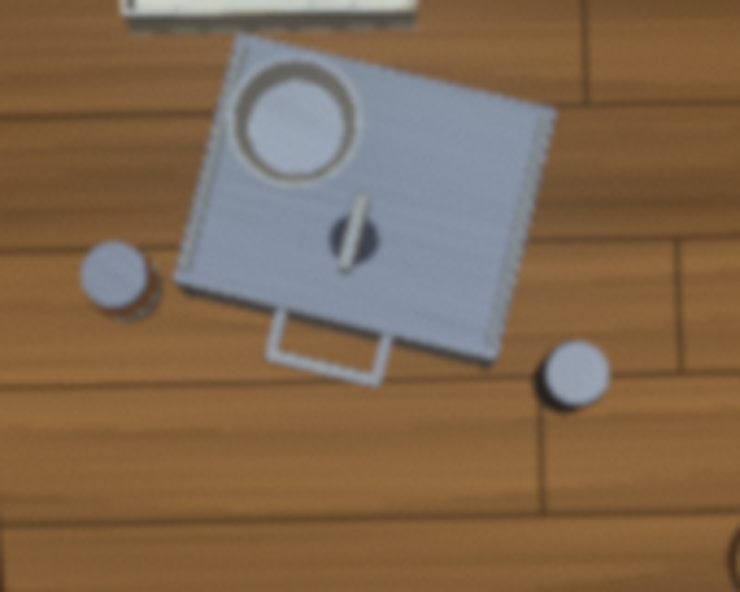

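The top crop shows the stand with its front facing the robot. The wing bar runs from crop (361,199) to (345,270) and the pull from (268,357) to (380,384). The jar is to the left and the can to the right.

```bash
python3 - <<'E'
from h import *
def P(u,v,z): return atz('top',150+(u+.5)/3.7-.5,80+(v+.5)/3.7-.5,z)
fl,fr,bl,br=P(176,282,.1),P(493,363,.1),P(240,35,.1),P(554,108,.1)
for a,b in((fr,fl),(br,bl),(fl,bl),(fr,br)): 
    e=b-a; print(np.linalg.norm(e),np.degrees(np.arctan2(e[1],e[0])))
yh=(fl+bl-fr-br); yh/=np.linalg.norm(yh); xh=np.array([yh[1],-yh[0],0]); c=(fl+fr+bl+br)/4
print('latch from corners',c-xh*.04,'yaw',np.degrees(np.arctan2(xh[1],xh[0])))
a,b=P(361,199,.143),P(345,270,.143); e=a-b
print('wing',(a+b)/2,np.linalg.norm(e),np.degrees(np.arctan2(e[1],e[0])))
a,b=P(268,357,.088),P(380,384,.088);e=a-b
m=(a+b)/2;print('pull',m,np.linalg.norm(e),np.degrees(np.arctan2(e[1],e[0])),'latch->',m+.11*xh)
c=cams.calibration('top');print(c.keys())
# side outline of wing
for n in('top','side'):
  r=cams.outline_of(n,'wing_grip')
  for e in r[:1]:
    ys,xs=np.nonzero(e['mask']);print(n,e['p'],len(xs),xs.mean(),ys.mean(),atz(n,xs.mean(),ys.mean(),.13),xs.min(),xs.max(),ys.min(),ys.max())
E
```

```text
0.2748301988147875 74.40408472060373
0.2738272093990077 75.45989380237124
0.21812691542346402 -15.112642036060436
0.22318348198601556 -14.854153309112771
latch from corners [0.64398803 0.02933198 0.1       ] yaw -15.068975817344011
wing [0.64280054 0.02966889 0.143     ] 0.05994125356902373 -13.695222027266434
pull [0.53679063 0.05710392 0.088     ] 0.09740290902855511 75.2247264257223 latch-> [0.64300812 0.02850594 0.088     ]
dict_keys(['vertical_fov', 'cx', 'cy', 'view'])
top 0.57 113 244.99115044247787 142.24778761061947 [0.64736633 0.02993662 0.13      ] 241 249 133 152
```

Call:
move_arm(jaw=[4,4,4,4,4,4,4,4,4,4,4,4], dp=[[0,0,0],[0,0,0],[0,0,0],[0,0,0],[0,0,0],[1.66,-3.455,0.1],[1.66,-3.455,0.1],[1.66,-3.455,0.1],[1.66,-3.455,0.1],[1.66,-3.455,0.1],[1.66,-3.455,0.1],[1.66,-3.455,0.1]], turn=[[0,0,0.115],[0,0,0.115],[0,0,0.115],[0,0,0.115],[0,0,0.115],[0,0,0],[0,0,0],[0,0,0],[0,0,0],[0,0,0],[0,0,0],[0,0,0]], force=100)

```text
time_s: 2.0
position: [0.345, -0.3183, 0.2245]
tool_rot: [[0.966, -0.259, 0.0], [-0.259, -0.966, -0.0], [0.0, 0.0, -1.0]]
ft_force: [0.1, 0.2, -0.6]
grip_width: 0.0403
gripper_force: 0.0
```

Call:
move_arm(jaw=[4,4,4,4,4,4,4,4,4,4,4,4], dp=[[1.66,-3.455,0.1],[1.66,-3.455,0.1],[1.66,-3.455,0.1],[1.66,-3.455,0.1],[1.66,-3.455,0.1],[1.66,-3.455,0.1],[1.66,-3.455,0.1],[1.66,-3.455,0.1],[1.66,-3.455,0.1],[1.66,-3.455,0.1],[1.66,-3.455,0.1],[0,0,0]], turn=[[0,0,0],[0,0,0],[0,0,0],[0,0,0],[0,0,0],[0,0,0],[0,0,0],[0,0,0],[0,0,0],[0,0,0],[0,0,0],[0,0,0]])

```text
time_s: 3.0
position: [0.6216, 0.0048, 0.2123]
tool_rot: [[0.967, -0.254, 0.0], [-0.254, -0.967, 0.002], [0.0, -0.002, -1.0]]
ft_force: [0.3, 0.2, -1.0]
grip_width: 0.0404
gripper_force: 0.0
```

Call:
move_arm(jaw=[4,4,4,4], dp=[[1.53,-2.92,0],[0,0,2.6],[0,0,2.6],[0,0,0]], turn=[[0,0,0],[0,0,0],[0,0,0],[0,0,0]])

```text
time_s: 3.33
position: [0.6393, 0.0246, 0.1562]
tool_rot: [[0.966, -0.259, -0.009], [-0.259, -0.966, 0.001], [-0.009, 0.001, -1.0]]
ft_force: [0.2, -0.1, -2.0]
grip_width: 0.0402
gripper_force: 0.0
```

```bash
python3 - <<'E'
from h import *
ims=[]
for n,z in(('top',.143),('side',.143)):
    im,d=cams.get_image(n)
    c=cams.calibration(n); f=192/np.tan(np.radians(c['vertical_fov'])/2)
    p=observe()['position']; V=np.array(c['view'])
    q=V[:3,:3]@p+V[:3,3]; u=(c['cx']-f*q[0]/q[2]); v=c['cy']+f*q[1]/q[2]; print(n,u,v)
    u0,v0=int(u)-45,int(v)-50
    ims.append(cv2.resize(im[v0:v0+100,u0:u0+90,::-1],None,fx=4.4,fy=4.4,interpolation=cv2.INTER_CUBIC)); print(u0,v0)
cv2.imwrite('pics/c2.png',cv2.hconcat(ims)); s=observe();print(s['position'],s['q'])
E
```

```text
top 246.8231923907735 142.88300745796096
201 92
side 219.9966256000219 161.67872845857343
174 111
[0.64119926 0.02387573 0.16142815] [-8.41844147e+00  3.40329211e+01  6.49092341e+01 -2.03350368e-03
  8.11311617e+01  9.66201119e+01]
```

View pics/c2.png

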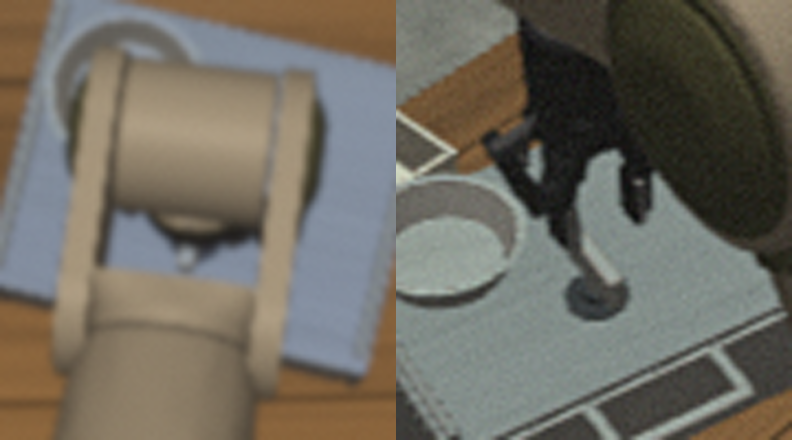

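The side view shows the bar between and below the open fingers, with its front end at crop (615,275) and the hub at (597,298). I'll check those two against the estimate.

```bash
python3 - <<'E'
from h import *
f=lambda u,v,z:atz('side',174+(u-396+.5)/4.4-.5,111+(v+.5)/4.4-.5,z)
a=np.array([.644,.029]); x=np.array([.966,-.259])
print('front end',f(608,264,.143),f(618,280,.115+.0),'expect',a-x*.032); print('disc',f(597,298,.103))
m=cv2.imread('pics/side0.png')
cv2.imwrite('pics/c3.png',cv2.resize(m[135:225,170:270],None,fx=6.4,fy=6.4,interpolation=cv2.INTER_CUBIC))
E
```

```text
front end [0.62657691 0.03265964 0.143     ] [0.63228109 0.02009587 0.115     ] expect [0.613088 0.037288]
disc [0.63940966 0.03296145 0.103     ]
```

View pics/c3.png

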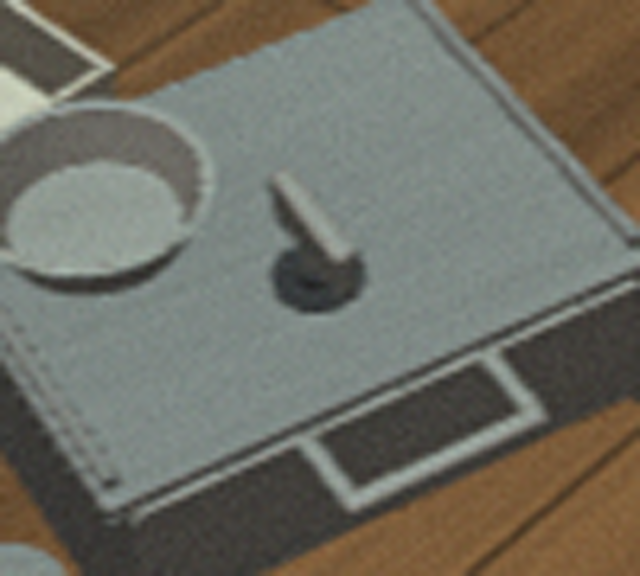

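The initial side crop shows the bar's top face from (280,175) to (348,250), and the hub disc at (318,280).

```bash
python3 - <<'E'
from h import *
f=lambda u,v,z:atz('side',170+(u+.5)/6.4-.5,135+(v+.5)/6.4-.5,z)
a,b=f(281,174,.143),f(345,250,.143);e=a-b
print('wing',(a+b)/2,np.linalg.norm(e),np.degrees(np.arctan2(e[1],e[0])),'disc',f(318,278,.101))
a,b=f(352,502,.088),f(540,410,.088);e=a-b
print('pull',(a+b)/2,np.linalg.norm(e),np.degrees(np.arctan2(e[1],e[0])))
print('front corner',f(110,503,.1))
s=observe();print(s['position'],s['tool_rot'].round(4),s['wrist_torque'],s['ft_force'])
E
```

```text
wing [0.64176024 0.03088503 0.143     ] 0.05547453263501653 -14.16480950091416 disc [0.64183132 0.03087645 0.101     ]
pull [0.53572112 0.05822092 0.088     ] 0.09453468877455029 75.68559869526044
front corner [0.61353507 0.17929025 0.1       ]
[0.64119926 0.02387573 0.16142815] [[ 9.658e-01 -2.595e-01 -1.300e-03]
 [-2.595e-01 -9.658e-01  2.000e-04]
 [-1.300e-03  2.000e-04 -1.000e+00]] [ 0.01852663 -0.00819536  0.01627191] [1.1964707  0.02406251 0.41355482]
```

Call:
move_arm(jaw=[4,4,4,4,4], dp=[[0,-0.6,0],[0,0,1.5],[0,0,1.5],[0,0,1.5],[0,0,0]], turn=[[0,0,0],[0,0,0],[0,0,0],[0,0,0],[0,0,0]])

```text
time_s: 3.85
position: [0.6424, 0.0301, 0.1154]
tool_rot: [[0.966, -0.259, -0.002], [-0.259, -0.966, 0.0], [-0.002, 0.0, -1.0]]
ft_force: [0.4, -0.7, -0.2]
grip_width: 0.0402
gripper_force: 0.0
```

Call:
move_arm(jaw=[2.4,2,1.6,1.4,1.2,1.0,0.8,0.8], dp=[[0,0,0],[0,0,0],[0,0,0],[0,0,0],[0,0,0],[0,0,0],[0,0,0],[0,0,0]], turn=[[0,0,0],[0,0,0],[0,0,0],[0,0,0],[0,0,0],[0,0,0],[0,0,0],[0,0,0]], force=60)

```text
time_s: 4.52
position: [0.6433, 0.0293, 0.1176]
tool_rot: [[0.966, -0.26, 0.002], [-0.26, -0.966, -0.001], [0.002, 0.001, -1.0]]
ft_force: [-2.1, -3.1, 6.0]
grip_width: 0.0107
gripper_force: 60.2
```

```bash
cat > s.py <<'E'
from h import *
s=observe();R=s['tool_rot']
print(round(s['time_s'],2),s['position'].round(4),'yaw',np.degrees(np.arctan2(R[1,0],R[0,0])).round(2),'zc',R[:,2].round(3),'q6',s['q'][5].round(1),'F',s['ft_force'].round(1),'T',s['wrist_torque'].round(3),'w',s['grip_width'].round(4),s['gripper_force'].round(0),'Ftool',(R.T@s['ft_force']).round(1))
E
python3 s.py
```

```text
Traceback (most recent call last):
  File "s.py", line 3, in <module>
    print(round(s['time_s'],2),s['position'].round(4),'yaw',np.degrees(np.arctan2(R[1,0],R[0,0])).round(2),'zc',R[:,2].round(3),'q6',s['q'][5].round(1),'F',s['ft_force'].round(1),'T',s['wrist_torque'].round(3),'w',s['grip_width'].round(4),s['gripper_force'].round(0),'Ftool',(R.T@s['ft_force']).round(1))
                                                                                                                                                                                                                      ^^^^^^^^^^^^^^^^^^^^^
AttributeError: 'float' object has no attribute 'round'
```

```bash
sed -i "s/s\['grip_width'\].round(4),s\['gripper_force'\].round(0)/s['grip_width'],s['gripper_force']/" s.py; cat >> s.py <<'E'
th=np.arctan2(R[1,0],R[0,0])+np.radians(15.03)
print('dir %.4f Tz %.3f -> latch %.4f'%(th,s['wrist_torque'][2],th+s['wrist_torque'][2]/10))
E
python3 s.py
```

```text
4.52 [0.6433 0.0293 0.1176] yaw -15.05 zc [ 0.002 -0.001 -1.   ] q6 97.2 F [-2.1 -3.1  6. ] T [-0.555  0.302  0.029] w 0.010650324079795331 60.2009242773056 Ftool [-1.2  3.5 -6. ]
dir -0.0003 Tz 0.029 -> latch 0.0027
```

Call:
move_arm(jaw=[0.8,0.8,0.8], dp=[[0,0,0],[0,0,0],[0,0,0]], turn=[[0,0,-0.01],[0,0,-0.01],[0,0,0]], force=90)

```text
time_s: 4.77
position: [0.6433, 0.0292, 0.1176]
tool_rot: [[0.971, -0.24, 0.002], [-0.24, -0.971, -0.001], [0.002, 0.001, -1.0]]
ft_force: [-3.0, -3.1, 6.5]
grip_width: 0.0105
gripper_force: 87.8
```

```bash
python3 s.py
```

```text
4.77 [0.6433 0.0292 0.1176] yaw -13.87 zc [ 0.002 -0.001 -1.   ] q6 96.0 F [-3.  -3.1  6.5] T [-0.5    0.347 -0.005] w 0.010450930242065955 87.8070616722107 Ftool [-2.1  3.7 -6.5]
dir 0.0202 Tz -0.005 -> latch 0.0197
```

Call:
move_arm(jaw=[0.8,0.8,0.8], dp=[[0,0,0],[0,0,0],[0,0,0]], turn=[[0,0,-0.01],[0,0,-0.01],[0,0,0]])

```text
time_s: 5.02
position: [0.6433, 0.0292, 0.1176]
tool_rot: [[0.975, -0.22, 0.002], [-0.22, -0.975, -0.001], [0.002, 0.001, -1.0]]
ft_force: [-2.3, -3.8, 5.7]
grip_width: 0.0102
gripper_force: 87.8
```

```bash
python3 s.py
```

```text
5.02 [0.6433 0.0292 0.1176] yaw -12.73 zc [ 0.002 -0.001 -1.   ] q6 94.9 F [-2.3 -3.8  5.7] T [-0.556  0.362 -0.075] w 0.010203661356301956 87.76938199996948 Ftool [-1.4  4.2 -5.7]
dir 0.0401 Tz -0.075 -> latch 0.0326
```

Call:
move_arm(jaw=[0.8,0.8,0.8], dp=[[0,0,0],[0,0,0],[0,0,0]], turn=[[0,0,-0.01],[0,0,-0.01],[0,0,0]])

```text
time_s: 5.27
position: [0.6433, 0.0291, 0.1177]
tool_rot: [[0.98, -0.201, 0.002], [-0.201, -0.98, -0.001], [0.002, 0.001, -1.0]]
ft_force: [-2.0, -3.7, 6.0]
grip_width: 0.0106
gripper_force: 87.8
```

```bash
python3 s.py
```

```text
5.27 [0.6433 0.0291 0.1177] yaw -11.6 zc [ 0.002 -0.001 -1.   ] q6 93.7 F [-2.  -3.7  6. ] T [-0.601  0.32  -0.228] w 0.010572122374446779 87.7849531173706 Ftool [-1.2  4.1 -6. ]
dir 0.0598 Tz -0.228 -> latch 0.0370
```

Call:
move_arm(jaw=[0.8,0.8,0.8], dp=[[0,0,0],[0,0,0],[0,0,0]], turn=[[0,0,-0.01],[0,0,-0.01],[0,0,0]])

```text
time_s: 5.52
position: [0.6433, 0.0291, 0.1177]
tool_rot: [[0.983, -0.182, 0.002], [-0.182, -0.983, -0.001], [0.002, 0.001, -1.0]]
ft_force: [-1.6, -4.8, 6.2]
grip_width: 0.0108
gripper_force: 87.8
```

```bash
python3 s.py
```

```text
5.52 [0.6433 0.0291 0.1177] yaw -10.47 zc [ 0.002 -0.001 -1.   ] q6 92.6 F [-1.6 -4.8  6.2] T [-0.693  0.317 -0.273] w 0.01076521323416687 87.79789924621582 Ftool [-0.7  5.1 -6.2]
dir 0.0796 Tz -0.273 -> latch 0.0523
```

Call:
move_arm(jaw=[0.8,0.8,0.8], dp=[[0,0,0],[0,0,0],[0,0,0]], turn=[[0,0,-0.01],[0,0,-0.01],[0,0,0]])

```text
time_s: 5.77
position: [0.6433, 0.029, 0.1176]
tool_rot: [[0.987, -0.162, 0.002], [-0.162, -0.987, -0.001], [0.002, 0.001, -1.0]]
ft_force: [-2.0, -4.5, 6.2]
grip_width: 0.0106
gripper_force: 87.8
```

```bash
python3 s.py
```

```text
5.77 [0.6433 0.029  0.1176] yaw -9.32 zc [ 0.002 -0.001 -1.   ] q6 91.4 F [-2.  -4.5  6.2] T [-0.674  0.327 -0.263] w 0.01059887525553209 87.79962301254272 Ftool [-1.2  4.7 -6.2]
dir 0.0996 Tz -0.263 -> latch 0.0733
```

Rust is yielding at about 0.26 N m, so steps of 0.03 rad are safe.

Call:
move_arm(jaw=[0.8,0.8,0.8], dp=[[0,0,0],[0,0,0],[0,0,0]], turn=[[0,0,-0.015],[0,0,-0.015],[0,0,0]])

```text
time_s: 6.02
position: [0.6433, 0.0291, 0.1176]
tool_rot: [[0.991, -0.132, 0.002], [-0.132, -0.991, -0.001], [0.002, 0.001, -1.0]]
ft_force: [-2.9, -4.4, 6.6]
grip_width: 0.0105
gripper_force: 87.8
```

```bash
python3 s.py
```

```text
6.02 [0.6433 0.0291 0.1176] yaw -7.59 zc [ 0.002 -0.001 -1.   ] q6 89.7 F [-2.9 -4.4  6.6] T [-0.689  0.236 -0.258] w 0.010516195335808056 87.79451966285706 Ftool [-2.3  4.7 -6.6]
dir 0.1299 Tz -0.258 -> latch 0.1041
```

Call:
move_arm(jaw=[0.8,0.8,0.8], dp=[[0,0,0],[0,0,0],[0,0,0]], turn=[[0,0,-0.015],[0,0,-0.015],[0,0,0]])

```text
time_s: 6.27
position: [0.6433, 0.029, 0.1176]
tool_rot: [[0.995, -0.102, 0.002], [-0.102, -0.995, -0.001], [0.002, 0.001, -1.0]]
ft_force: [-1.9, -4.8, 6.5]
grip_width: 0.0104
gripper_force: 87.8
```

```bash
python3 s.py
```

```text
6.27 [0.6433 0.029  0.1176] yaw -5.87 zc [ 0.002 -0.001 -1.   ] q6 88.0 F [-1.9 -4.8  6.5] T [-0.717  0.363 -0.337] w 0.010436085573179592 87.79505610466003 Ftool [-1.3  5.  -6.5]
dir 0.1599 Tz -0.337 -> latch 0.1262
```

Call:
move_arm(jaw=[0.8,0.8,0.8], dp=[[0,0,0],[0,0,0],[0,0,0]], turn=[[0,0,-0.01],[0,0,-0.01],[0,0,0]])

```text
time_s: 6.52
position: [0.6433, 0.029, 0.1176]
tool_rot: [[0.997, -0.083, 0.002], [-0.083, -0.997, -0.001], [0.002, 0.001, -1.0]]
ft_force: [-1.9, -3.5, 6.3]
grip_width: 0.0104
gripper_force: 87.8
```

```bash
python3 s.py
```

```text
6.52 [0.6433 0.029  0.1176] yaw -4.74 zc [ 0.002 -0.001 -1.   ] q6 86.9 F [-1.9 -3.5  6.3] T [-0.664  0.368 -0.288] w 0.010382302507876166 87.80182600021362 Ftool [-1.6  3.7 -6.3]
dir 0.1796 Tz -0.288 -> latch 0.1508
```

Call:
move_arm(jaw=[0.8,0.8,0.8], dp=[[0,0,0],[0,0,0],[0,0,0]], turn=[[0,0,-0.015],[0,0,-0.015],[0,0,0]])

```text
time_s: 6.77
position: [0.6433, 0.0289, 0.1176]
tool_rot: [[0.999, -0.052, 0.002], [-0.052, -0.999, -0.002], [0.002, 0.002, -1.0]]
ft_force: [-2.4, -5.0, 7.0]
grip_width: 0.0105
gripper_force: 87.8
```

```bash
cat > s.py <<'E'
from h import *
T=[]
for i in range(3):
    s=observe();R=s['tool_rot'];T.append(s['wrist_torque'][2])
    if i<2: cams.get_image('side')
th=np.arctan2(R[1,0],R[0,0])+np.radians(15.03);t=np.mean(T)
print(round(s['time_s'],2),s['position'].round(4),'F',s['ft_force'].round(1),'w',s['grip_width'],'q6',s['q'][5].round(1))
print('dir %.4f Tz %.3f -> latch %.4f'%(th,t,th+t/7.6-.02),np.round(T,3))
E
python3 s.py
```

```text
6.87 [0.6433 0.0289 0.1176] F [-3.  -4.6  6.6] w 0.01054097436048668 q6 85.2
dir 0.2091 Tz -0.264 -> latch 0.1543 [-0.233 -0.257 -0.303]
```

Call:
move_arm(jaw=[0.8,0.8,0.8], dp=[[0,0,0],[0,0,0],[0,0,0]], turn=[[0,0,-0.015],[0,0,-0.015],[0,0,0]])

```text
time_s: 7.12
position: [0.6432, 0.0289, 0.1176]
tool_rot: [[1.0, -0.023, 0.002], [-0.023, -1.0, -0.002], [0.002, 0.002, -1.0]]
ft_force: [-2.5, -5.0, 6.3]
grip_width: 0.0101
gripper_force: 87.8
```

```bash
python3 s.py
```

```text
7.22 [0.6433 0.0289 0.1177] F [-2.1 -4.5  6.8] w 0.01043916763441841 q6 83.4
dir 0.2391 Tz -0.242 -> latch 0.1873 [-0.258 -0.172 -0.295]
```

Call:
move_arm(jaw=[0.8,0.8,0.8], dp=[[0,0,0],[0,0,0],[0,0,0]], turn=[[0,0,-0.015],[0,0,-0.015],[0,0,0]])

```text
time_s: 7.47
position: [0.6433, 0.0288, 0.1177]
tool_rot: [[1.0, 0.007, 0.002], [0.007, -1.0, -0.002], [0.002, 0.002, -1.0]]
ft_force: [-2.5, -5.5, 6.8]
grip_width: 0.0103
gripper_force: 87.9
```

```bash
python3 s.py
```

```text
7.57 [0.6433 0.0288 0.1177] F [-2.5 -5.6  6.8] w 0.01018900555555114 q6 81.7
dir 0.2689 Tz -0.362 -> latch 0.2013 [-0.359 -0.364 -0.363]
```

Call:
move_arm(jaw=[0.8,0.8,0.8], dp=[[0,0,0],[0,0,0],[0,0,0]], turn=[[0,0,-0.008],[0,0,-0.008],[0,0,0]])

```text
time_s: 7.82
position: [0.6432, 0.0288, 0.1177]
tool_rot: [[1.0, 0.023, 0.002], [0.023, -1.0, -0.002], [0.002, 0.002, -1.0]]
ft_force: [-2.9, -5.6, 7.2]
grip_width: 0.0105
gripper_force: 87.9
```

```bash
python3 s.py
```

```text
7.92 [0.6432 0.0288 0.1176] F [-2.8 -5.6  6.9] w 0.010602130671776873 q6 80.8
dir 0.2846 Tz -0.471 -> latch 0.2026 [-0.454 -0.477 -0.483]
```

Call:
move_arm(jaw=[0.8,0.8,0.8,0.8,0.8,0.8,0.8,0.8,0.8,0.8,0.8,0.8], dp=[[0,0,0],[0,0,0],[0,0,0],[0,0,0],[0,0,0],[0,0,0],[0,0,0],[0,0,0],[0,0,0],[0,0,0],[0,0,0],[0,0,0]], turn=[[0,0,0.04],[0,0,0.04],[0,0,0.04],[0,0,0.04],[0,0,0.04],[0,0,0.04],[0,0,0.04],[0,0,0.04],[0,0,0.04],[0,0,0.04],[0,0,0.02],[0,0,0]])

```text
time_s: 8.92
position: [0.6433, 0.0295, 0.1177]
tool_rot: [[0.922, -0.387, 0.002], [-0.387, -0.922, -0.001], [0.002, 0.0, -1.0]]
ft_force: [-2.1, -3.2, 5.8]
grip_width: 0.0104
gripper_force: 87.8
```

```bash
python3 s.py
```

```text
9.02 [0.6433 0.0294 0.1176] F [-1.7 -2.8  6.4] w 0.010383791870465824 q6 104.8
dir -0.1336 Tz 0.283 -> latch -0.1164 [0.357 0.205 0.288]
```

Call:
move_arm(jaw=[0.8,0.8,0.8,0.8], dp=[[0,0,0],[0,0,0],[0,0,0],[0,0,0]], turn=[[0,0,0.02],[0,0,0.02],[0,0,0.02],[0,0,0]])

```text
time_s: 9.35
position: [0.6432, 0.0295, 0.1177]
tool_rot: [[0.898, -0.44, 0.002], [-0.44, -0.898, -0.001], [0.002, 0.0, -1.0]]
ft_force: [-2.2, -2.2, 6.5]
grip_width: 0.0105
gripper_force: 88.2
```

```bash
python3 s.py
```

```text
9.45 [0.6432 0.0296 0.1176] F [-2.6 -2.9  6.9] w 0.010551104965535036 q6 108.2
dir -0.1928 Tz 0.646 -> latch -0.1277 [0.67  0.63  0.639]
```

Call:
move_arm(jaw=[0.8,0.8,0.8,0.8,0.8,0.8,0.8,0.8,0.8,0.8,0.8,0.8], dp=[[0,0,0],[0,0,0],[0,0,0],[0,0,0],[0,0,0],[0,0,0],[0,0,0],[0,0,0],[0,0,0],[0,0,0],[0,0,0],[0,0,0]], turn=[[0,0,-0.04],[0,0,-0.04],[0,0,-0.04],[0,0,-0.04],[0,0,-0.04],[0,0,-0.04],[0,0,-0.04],[0,0,-0.04],[0,0,-0.04],[0,0,-0.04],[0,0,-0.04],[0,0,0]])

```text
time_s: 10.45
position: [0.6432, 0.0289, 0.1176]
tool_rot: [[1.0, -0.015, 0.002], [-0.015, -1.0, -0.002], [0.002, 0.002, -1.0]]
ft_force: [-2.6, -5.3, 5.2]
grip_width: 0.01
gripper_force: 87.9
```

```bash
python3 s.py
```

```text
10.55 [0.6433 0.0289 0.1176] F [-2.1 -4.7  6.7] w 0.01034318163698752 q6 83.1
dir 0.2454 Tz -0.182 -> latch 0.2014 [-0.208 -0.211 -0.128]
```

Call:
move_arm(jaw=[0.8,0.8,0.8], dp=[[0,0,0],[0,0,0],[0,0,0]], turn=[[0,0,-0.015],[0,0,-0.015],[0,0,0]])

```text
time_s: 10.8
position: [0.6433, 0.0288, 0.1176]
tool_rot: [[1.0, 0.013, 0.002], [0.013, -1.0, -0.002], [0.002, 0.002, -1.0]]
ft_force: [-2.9, -5.0, 6.5]
grip_width: 0.0103
gripper_force: 87.9
```

```bash
python3 s.py
```

```text
10.9 [0.6433 0.0288 0.1176] F [-3.  -5.   7.1] w 0.010166355074997205 q6 81.4
dir 0.2751 Tz -0.263 -> latch 0.2205 [-0.282 -0.271 -0.237]
```

Call:
move_arm(jaw=[0.8,0.8,0.8], dp=[[0,0,0],[0,0,0],[0,0,0]], turn=[[0,0,-0.015],[0,0,-0.015],[0,0,0]])

```text
time_s: 11.15
position: [0.6433, 0.0288, 0.1176]
tool_rot: [[0.999, 0.043, 0.002], [0.043, -0.999, -0.002], [0.002, 0.002, -1.0]]
ft_force: [-1.5, -5.3, 6.0]
grip_width: 0.0104
gripper_force: 87.9
```

```bash
python3 s.py
```

```text
11.25 [0.6433 0.0288 0.1176] F [-1.5 -5.6  6.5] w 0.010673744727931318 q6 79.7
dir 0.3050 Tz -0.255 -> latch 0.2515 [-0.261 -0.286 -0.218]
```

Call:
move_arm(jaw=[0.8,0.8,0.8], dp=[[0,0,0],[0,0,0],[0,0,0]], turn=[[0,0,-0.02],[0,0,-0.02],[0,0,0]])

```text
time_s: 11.5
position: [0.6433, 0.0287, 0.1176]
tool_rot: [[0.997, 0.084, 0.002], [0.084, -0.997, -0.002], [0.001, 0.002, -1.0]]
ft_force: [-2.5, -5.9, 6.3]
grip_width: 0.0105
gripper_force: 87.9
```

```bash
python3 s.py
```

```text
11.6 [0.6433 0.0288 0.1176] F [-2.1 -5.4  6. ] w 0.010642776078153452 q6 77.4
dir 0.3451 Tz -0.229 -> latch 0.2949 [-0.232 -0.232 -0.223]
```

Call:
move_arm(jaw=[0.8,0.8,0.8], dp=[[0,0,0],[0,0,0],[0,0,0]], turn=[[0,0,-0.02],[0,0,-0.02],[0,0,0]])

```text
time_s: 11.85
position: [0.6433, 0.0287, 0.1176]
tool_rot: [[0.992, 0.123, 0.002], [0.123, -0.992, -0.002], [0.001, 0.002, -1.0]]
ft_force: [-1.8, -5.1, 4.6]
grip_width: 0.0105
gripper_force: 87.9
```

```bash
python3 s.py
```

```text
11.95 [0.6433 0.0287 0.1176] F [-1.4 -5.9  5.8] w 0.010417776927959125 q6 75.1
dir 0.3851 Tz -0.240 -> latch 0.3336 [-0.247 -0.238 -0.234]
```

Call:
move_arm(jaw=[0.8,0.8,0.8], dp=[[0,0,0],[0,0,0],[0,0,0]], turn=[[0,0,-0.02],[0,0,-0.02],[0,0,0]])

```text
time_s: 12.2
position: [0.6433, 0.0286, 0.1176]
tool_rot: [[0.987, 0.163, 0.002], [0.163, -0.987, -0.002], [0.001, 0.002, -1.0]]
ft_force: [-2.5, -6.0, 5.9]
grip_width: 0.0106
gripper_force: 87.9
```

```bash
python3 s.py
```

```text
12.3 [0.6433 0.0286 0.1176] F [-1.7 -6.3  5.8] w 0.010486440185121204 q6 72.8
dir 0.4248 Tz -0.358 -> latch 0.3577 [-0.348 -0.364 -0.361]
```

Call:
move_arm(jaw=[0.8,0.8,0.8], dp=[[0,0,0],[0,0,0],[0,0,0]], turn=[[0,0,-0.01],[0,0,-0.008],[0,0,0]])

```text
time_s: 12.55
position: [0.6433, 0.0286, 0.1176]
tool_rot: [[0.984, 0.18, 0.002], [0.18, -0.984, -0.002], [0.001, 0.002, -1.0]]
ft_force: [-2.2, -6.2, 5.8]
grip_width: 0.0106
gripper_force: 88.0
```

```bash
python3 s.py
```

```text
12.65 [0.6433 0.0285 0.1176] F [-3.  -6.1  6.8] w 0.01009214064214689 q6 71.8
dir 0.4425 Tz -0.478 -> latch 0.3596 [-0.477 -0.505 -0.451]
```

Call:
move_arm(jaw=[0.8,0.8,0.8,0.8,0.8,0.8,0.8,0.8,0.8,0.8,0.8,0.8], dp=[[0,0,0],[0,0,0],[0,0,0],[0,0,0],[0,0,0],[0,0,0],[0,0,0],[0,0,0],[0,0,0],[0,0,0],[0,0,0],[0,0,0]], turn=[[0,0,0.055],[0,0,0.055],[0,0,0.055],[0,0,0.055],[0,0,0.055],[0,0,0.055],[0,0,0.055],[0,0,0.055],[0,0,0.055],[0,0,0.055],[0,0,0.04],[0,0,0]])

```text
time_s: 13.65
position: [0.6433, 0.0294, 0.1176]
tool_rot: [[0.917, -0.399, 0.002], [-0.399, -0.917, -0.001], [0.002, 0.0, -1.0]]
ft_force: [-1.5, -2.2, 6.3]
grip_width: 0.0101
gripper_force: 87.9
```

```bash
python3 s.py
```

```text
13.75 [0.6433 0.0294 0.1177] F [-1.9 -2.2  7.4] w 0.010603620469261561 q6 105.5
dir -0.1458 Tz 0.187 -> latch -0.1413 [0.184 0.182 0.194]
```

Call:
move_arm(jaw=[0.8,0.8,0.8,0.8], dp=[[0,0,0],[0,0,0],[0,0,0],[0,0,0]], turn=[[0,0,0.02],[0,0,0.02],[0,0,0.01],[0,0,0]])

```text
time_s: 14.08
position: [0.6433, 0.0295, 0.1176]
tool_rot: [[0.897, -0.443, 0.002], [-0.443, -0.897, -0.001], [0.002, 0.0, -1.0]]
ft_force: [-2.2, -2.3, 6.3]
grip_width: 0.0103
gripper_force: 87.9
```

```bash
python3 s.py
```

```text
14.18 [0.6433 0.0295 0.1176] F [-1.7 -1.9  6.4] w 0.010672469032660977 q6 108.4
dir -0.1956 Tz 0.261 -> latch -0.1813 [0.253 0.249 0.28 ]
```

Call:
move_arm(jaw=[0.8,0.8,0.8], dp=[[0,0,0],[0,0,0],[0,0,0]], turn=[[0,0,0.02],[0,0,0.02],[0,0,0]])

```text
time_s: 14.43
position: [0.6433, 0.0295, 0.1177]
tool_rot: [[0.878, -0.478, 0.002], [-0.478, -0.878, -0.001], [0.002, -0.0, -1.0]]
ft_force: [-1.5, -0.8, 6.0]
grip_width: 0.0103
gripper_force: 87.9
```

```bash
python3 s.py
```

```text
14.53 [0.6433 0.0295 0.1176] F [-1.2 -1.8  6. ] w 0.010508793188834758 q6 110.7
dir -0.2356 Tz 0.234 -> latch -0.2248 [0.273 0.198 0.232]
```

Call:
move_arm(jaw=[0.8,0.8,0.8], dp=[[0,0,0],[0,0,0],[0,0,0]], turn=[[0,0,0.02],[0,0,0.02],[0,0,0]])

```text
time_s: 14.78
position: [0.6434, 0.0296, 0.1177]
tool_rot: [[0.858, -0.513, 0.002], [-0.513, -0.858, -0.001], [0.002, -0.0, -1.0]]
ft_force: [-1.0, -1.5, 6.4]
grip_width: 0.0107
gripper_force: 87.9
```

```bash
python3 s.py
```

```text
14.88 [0.6433 0.0296 0.1176] F [-1.  -1.5  6. ] w 0.010605717686913313 q6 113.0
dir -0.2756 Tz 0.195 -> latch -0.2699 [0.187 0.209 0.189]
```

Expected bind is near -0.295; go 0.04 more.

Call:
move_arm(jaw=[0.8,0.8,0.8], dp=[[0,0,0],[0,0,0],[0,0,0]], turn=[[0,0,0.02],[0,0,0.02],[0,0,0]])

```text
time_s: 15.13
position: [0.6434, 0.0296, 0.1176]
tool_rot: [[0.837, -0.547, 0.002], [-0.547, -0.837, -0.001], [0.002, -0.0, -1.0]]
ft_force: [-1.8, -1.3, 6.2]
grip_width: 0.0105
gripper_force: 87.9
```

```bash
python3 s.py
```

```text
15.23 [0.6434 0.0296 0.1177] F [-0.6 -3.1  5.6] w 0.010441179107825731 q6 115.3
dir -0.3156 Tz 0.235 -> latch -0.3047 [0.228 0.223 0.253]
```

Call:
move_arm(jaw=[0.8,0.8,0.8], dp=[[0,0,0],[0,0,0],[0,0,0]], turn=[[0,0,0.015],[0,0,0.015],[0,0,0]])

```text
time_s: 15.48
position: [0.6434, 0.0297, 0.1176]
tool_rot: [[0.82, -0.572, 0.002], [-0.572, -0.82, -0.001], [0.002, -0.001, -1.0]]
ft_force: [-0.8, -2.1, 5.8]
grip_width: 0.0103
gripper_force: 87.9
```

```bash
python3 s.py
```

```text
15.58 [0.6434 0.0297 0.1176] F [-0.7 -1.5  5.2] w 0.010018377197077653 q6 117.0
dir -0.3455 Tz 0.248 -> latch -0.3329 [0.261 0.222 0.26 ]
```

Call:
move_arm(jaw=[0.8,0.8,0.8], dp=[[0,0,0],[0,0,0],[0,0,0]], turn=[[0,0,0.015],[0,0,0.015],[0,0,0]])

```text
time_s: 15.83
position: [0.6434, 0.0297, 0.1176]
tool_rot: [[0.803, -0.596, 0.002], [-0.596, -0.803, -0.001], [0.002, -0.001, -1.0]]
ft_force: [-1.2, -1.4, 5.9]
grip_width: 0.0105
gripper_force: 87.9
```

```bash
python3 s.py
```

```text
15.93 [0.6434 0.0297 0.1176] F [-0.9 -1.3  6.2] w 0.009869285898217875 q6 118.7
dir -0.3756 Tz 0.220 -> latch -0.3666 [0.253 0.208 0.2  ]
```

Call:
move_arm(jaw=[0.8,0.8,0.8], dp=[[0,0,0],[0,0,0],[0,0,0]], turn=[[0,0,0.015],[0,0,0.015],[0,0,0]])

```text
time_s: 16.18
position: [0.6434, 0.0297, 0.1177]
tool_rot: [[0.785, -0.62, 0.002], [-0.62, -0.785, -0.001], [0.002, -0.001, -1.0]]
ft_force: [-1.3, -1.9, 5.5]
grip_width: 0.0102
gripper_force: 87.9
```

```bash
python3 s.py; python3 -c "
from h import *
im,d=cams.get_image('side'); cv2.imwrite('pics/c4.png',cv2.resize(im[130:220,170:270,::-1],None,fx=6.4,fy=6.4,interpolation=cv2.INTER_CUBIC))"
```

```text
16.28 [0.6434 0.0297 0.1176] F [ 0.1 -1.   5.7] w 0.010531118934530783 q6 120.4
dir -0.4056 Tz 0.231 -> latch -0.3952 [0.235 0.204 0.255]
```

View pics/c4.png

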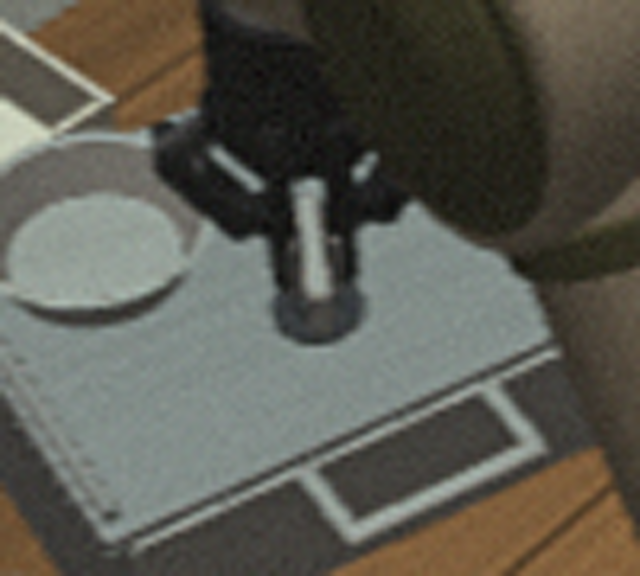

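The side view shows the bar, front end at crop (318,295), turned clockwise with the fingers. The grip isn't slipping, so I'll continue.

Call:
move_arm(jaw=[0.8,0.8,0.8], dp=[[0,0,0],[0,0,0],[0,0,0]], turn=[[0,0,0.015],[0,0,0.015],[0,0,0]])

```text
time_s: 16.58
position: [0.6435, 0.0297, 0.1176]
tool_rot: [[0.766, -0.643, 0.002], [-0.643, -0.766, -0.001], [0.002, -0.001, -1.0]]
ft_force: [-1.2, -0.9, 5.2]
grip_width: 0.0105
gripper_force: 87.9
```

```bash
python3 s.py
```

```text
16.68 [0.6435 0.0297 0.1177] F [-1.2 -1.4  6.1] w 0.010225917587135477 q6 122.1
dir -0.4355 Tz 0.244 -> latch -0.4235 [0.233 0.208 0.289]
```

Call:
move_arm(jaw=[0.8,0.8,0.8], dp=[[0,0,0],[0,0,0],[0,0,0]], turn=[[0,0,0.02],[0,0,0.015],[0,0,0]])

```text
time_s: 16.93
position: [0.6435, 0.0298, 0.1177]
tool_rot: [[0.743, -0.67, 0.002], [-0.67, -0.743, -0.001], [0.002, -0.001, -1.0]]
ft_force: [-0.4, -0.8, 5.3]
grip_width: 0.0103
gripper_force: 87.9
```

```bash
python3 s.py
```

```text
17.03 [0.6435 0.0298 0.1177] F [-0.4 -1.4  5.7] w 0.01026473367151396 q6 124.1
dir -0.4705 Tz 0.242 -> latch -0.4587 [0.226 0.23  0.27 ]
```

```bash
python3 - <<'E'
from h import *
f=lambda u,v,z:atz('side',170+(u+.5)/6.4-.5,130+(v+.5)/6.4-.5,z)
a,b=f(308,183,.143),f(317,290,.143);e=a-b
print((a+b)/2,np.linalg.norm(e),np.arctan2(e[1],e[0])+np.radians(14.8))
im,_=cams.get_image('side');cv2.imwrite('pics/c5.png',cv2.resize(im[145:195,195:245,::-1],None,fx=11,fy=11,interpolation=cv2.INTER_CUBIC))
E
```

```text
[0.64533122 0.02751678 0.143     ] 0.06626164341888768 -0.4542630703406535
```

View pics/c5.png

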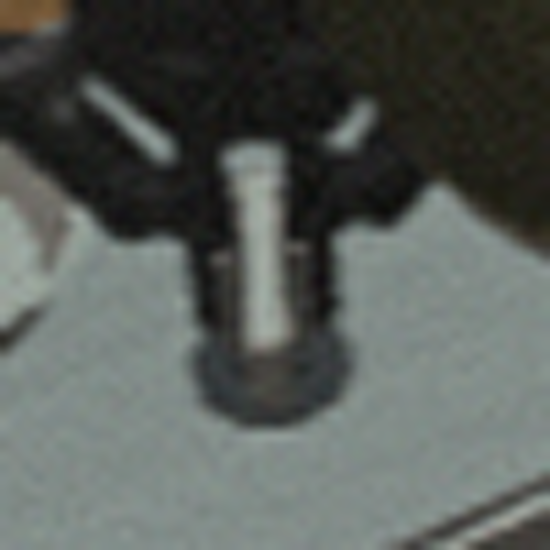

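The bar is still aligned with the fingers: the image gives about -0.45 and the command was -0.41. The latch really is moving, so I'll continue.

Call:
move_arm(jaw=[0.8,0.8,0.8], dp=[[0,0,0],[0,0,0],[0,0,0]], turn=[[0,0,0.02],[0,0,0.015],[0,0,0]])

```text
time_s: 17.33
position: [0.6435, 0.0298, 0.1177]
tool_rot: [[0.719, -0.695, 0.002], [-0.695, -0.719, -0.001], [0.002, -0.001, -1.0]]
ft_force: [0.1, -0.9, 5.9]
grip_width: 0.0102
gripper_force: 87.9
```

```bash
python3 s.py
```

```text
17.43 [0.6435 0.0298 0.1176] F [-1.6 -0.4  5.4] w 0.010007404621172524 q6 126.1
dir -0.5055 Tz 0.194 -> latch -0.5000 [0.225 0.162 0.194]
```

Call:
move_arm(jaw=[0.8,0.8,0.8], dp=[[0,0,0],[0,0,0],[0,0,0]], turn=[[0,0,0.02],[0,0,0.015],[0,0,0]])

```text
time_s: 17.68
position: [0.6435, 0.0298, 0.1177]
tool_rot: [[0.694, -0.72, 0.002], [-0.72, -0.694, -0.0], [0.002, -0.001, -1.0]]
ft_force: [-0.4, -0.5, 5.7]
grip_width: 0.0104
gripper_force: 87.9
```

```bash
python3 s.py
```

```text
17.78 [0.6436 0.0298 0.1176] F [-0.5 -1.2  5.2] w 0.010666946875364344 q6 128.1
dir -0.5405 Tz 0.221 -> latch -0.5313 [0.23  0.214 0.22 ]
```

Call:
move_arm(jaw=[0.8,0.8,0.8], dp=[[0,0,0],[0,0,0],[0,0,0]], turn=[[0,0,0.02],[0,0,0.015],[0,0,0]])

```text
time_s: 18.03
position: [0.6435, 0.0299, 0.1177]
tool_rot: [[0.669, -0.743, 0.002], [-0.743, -0.669, -0.0], [0.002, -0.001, -1.0]]
ft_force: [-1.2, -1.1, 5.7]
grip_width: 0.0105
gripper_force: 88.0
```

```bash
python3 s.py
```

```text
18.13 [0.6435 0.0299 0.1177] F [-0.1 -0.2  5.5] w 0.010468391836578593 q6 130.1
dir -0.5750 Tz 0.421 -> latch -0.5396 [0.455 0.387 0.422]
```

Call:
move_arm(jaw=[0.8,0.8,0.8,0.8,0.8,0.8,0.8,0.8,0.8,0.8,0.8,0.8], dp=[[0,0,0],[0,0,0],[0,0,0],[0,0,0],[0,0,0],[0,0,0],[0,0,0],[0,0,0],[0,0,0],[0,0,0],[0,0,0],[0,0,0]], turn=[[0,0,0.008],[0,0,0],[0,0,-0.04],[0,0,-0.08],[0,0,-0.08],[0,0,-0.08],[0,0,-0.08],[0,0,-0.08],[0,0,-0.08],[0,0,-0.08],[0,0,-0.08],[0,0,-0.06]])

```text
time_s: 19.13
position: [0.6433, 0.0291, 0.1177]
tool_rot: [[0.995, -0.102, 0.002], [-0.102, -0.995, -0.002], [0.002, 0.001, -1.0]]
ft_force: [-1.8, -3.7, 5.9]
grip_width: 0.0106
gripper_force: 88.0
```

Call:
move_arm(jaw=[0.8,0.8,0.8,0.8,0.8], dp=[[0,0,0],[0,0,0],[0,0,0],[0,0,0],[0,0,0]], turn=[[0,0,-0.06],[0,0,-0.06],[0,0,-0.06],[0,0,-0.04],[0,0,0]])

```text
time_s: 19.55
position: [0.6433, 0.0288, 0.1177]
tool_rot: [[0.993, 0.115, 0.002], [0.115, -0.993, -0.002], [0.001, 0.002, -1.0]]
ft_force: [-1.9, -5.2, 6.6]
grip_width: 0.0103
gripper_force: 88.0
```

```bash
python3 s.py
```

```text
19.65 [0.6433 0.0288 0.1177] F [-1.9 -5.8  6. ] w 0.010507975658625105 q6 75.6
dir 0.3756 Tz -0.045 -> latch 0.3497 [-0.109 -0.043  0.017]
```

Call:
move_arm(jaw=[0.8,0.8,0.8,0.8], dp=[[0,0,0],[0,0,0],[0,0,0],[0,0,0]], turn=[[0,0,-0.02],[0,0,-0.02],[0,0,-0.02],[0,0,0]])

```text
time_s: 19.98
position: [0.6433, 0.0286, 0.1177]
tool_rot: [[0.985, 0.173, 0.002], [0.173, -0.985, -0.002], [0.001, 0.002, -1.0]]
ft_force: [-1.3, -5.9, 6.3]
grip_width: 0.0103
gripper_force: 88.0
```

```bash
python3 s.py
```

```text
20.08 [0.6433 0.0286 0.1176] F [-2.  -5.9  6.2] w 0.010507587526630181 q6 72.2
dir 0.4350 Tz -0.225 -> latch 0.3854 [-0.217 -0.272 -0.186]
```

Call:
move_arm(jaw=[0.8,0.8,0.8,0.8], dp=[[0,0,0],[0,0,0],[0,0,0],[0,0,0]], turn=[[0,0,-0.02],[0,0,-0.02],[0,0,-0.015],[0,0,0]])

```text
time_s: 20.42
position: [0.6433, 0.0286, 0.1177]
tool_rot: [[0.974, 0.226, 0.002], [0.226, -0.974, -0.002], [0.001, 0.002, -1.0]]
ft_force: [-2.4, -6.2, 6.6]
grip_width: 0.0103
gripper_force: 88.0
```

```bash
python3 s.py
```

```text
20.52 [0.6433 0.0286 0.1176] F [-2.4 -5.4  6.5] w 0.010577308937135271 q6 69.1
dir 0.4900 Tz -0.254 -> latch 0.4366 [-0.252 -0.257 -0.255]
```

Call:
move_arm(jaw=[0.8,0.8,0.8,0.8], dp=[[0,0,0],[0,0,0],[0,0,0],[0,0,0]], turn=[[0,0,-0.015],[0,0,-0.015],[0,0,-0.01],[0,0,0]])

```text
time_s: 20.85
position: [0.6433, 0.0285, 0.1177]
tool_rot: [[0.964, 0.265, 0.002], [0.265, -0.964, -0.002], [0.001, 0.003, -1.0]]
ft_force: [-2.8, -7.6, 5.4]
grip_width: 0.0102
gripper_force: 88.0
```

```bash
python3 s.py
```

```text
20.95 [0.6433 0.0285 0.1176] F [-2.4 -6.9  5.9] w 0.010533786171169252 q6 66.8
dir 0.5299 Tz -0.234 -> latch 0.4791 [-0.257 -0.248 -0.196]
```

Call:
move_arm(jaw=[0.8,0.8,0.8], dp=[[0,0,0],[0,0,0],[0,0,0]], turn=[[0,0,-0.02],[0,0,-0.02],[0,0,0]])

```text
time_s: 21.2
position: [0.6433, 0.0285, 0.1177]
tool_rot: [[0.953, 0.304, 0.002], [0.304, -0.953, -0.002], [0.001, 0.003, -1.0]]
ft_force: [-2.5, -7.9, 6.1]
grip_width: 0.0106
gripper_force: 88.1
```

```bash
python3 s.py
```

```text
21.3 [0.6433 0.0285 0.1177] F [-2.4 -7.1  6.6] w 0.010678480980146628 q6 64.5
dir 0.5701 Tz -0.181 -> latch 0.5263 [-0.204 -0.176 -0.162]
```

Call:
move_arm(jaw=[0.8,0.8,0.8], dp=[[0,0,0],[0,0,0],[0,0,0]], turn=[[0,0,-0.02],[0,0,-0.02],[0,0,0]])

```text
time_s: 21.55
position: [0.6433, 0.0285, 0.1177]
tool_rot: [[0.94, 0.342, 0.002], [0.342, -0.94, -0.002], [0.001, 0.003, -1.0]]
ft_force: [-2.2, -7.7, 5.8]
grip_width: 0.0105
gripper_force: 88.0
```

```bash
python3 s.py
```

```text
21.65 [0.6433 0.0284 0.1177] F [-2.2 -7.4  6.3] w 0.010093404616925473 q6 62.2
dir 0.6101 Tz -0.142 -> latch 0.5714 [-0.135 -0.14  -0.153]
```

Torque is falling, so it may be breaking free.

Call:
move_arm(jaw=[0.8,0.8,0.8,0.8], dp=[[0,0,0],[0,0,0],[0,0,0],[0,0,0]], turn=[[0,0,-0.02],[0,0,-0.02],[0,0,-0.01],[0,0,0]])

```text
time_s: 21.98
position: [0.6433, 0.0284, 0.1176]
tool_rot: [[0.922, 0.388, 0.002], [0.388, -0.922, -0.003], [0.001, 0.003, -1.0]]
ft_force: [-3.0, -7.4, 6.1]
grip_width: 0.01
gripper_force: 88.0
```

```bash
python3 s.py
```

```text
22.08 [0.6433 0.0285 0.1177] F [-2.4 -7.1  5.9] w 0.010479147553130511 q6 59.3
dir 0.6606 Tz 0.100 -> latch 0.6537 [0.092 0.126 0.081]
```

Call:
move_arm(jaw=[0.8,0.8,0.8,0.8], dp=[[0,0,0],[0,0,0],[0,0,0],[0,0,0]], turn=[[0,0,-0.02],[0,0,-0.02],[0,0,-0.02],[0,0,0]])

```text
time_s: 22.42
position: [0.6434, 0.0284, 0.1176]
tool_rot: [[0.896, 0.443, 0.002], [0.443, -0.896, -0.003], [0.001, 0.003, -1.0]]
ft_force: [-1.2, -6.8, 6.6]
grip_width: 0.0105
gripper_force: 88.0
```

```bash
python3 s.py
```

```text
22.52 [0.6434 0.0284 0.1177] F [-2.2 -7.1  6.3] w 0.010273282067082482 q6 55.9
dir 0.7204 Tz -0.001 -> latch 0.7002 [-0.037 -0.017  0.049]
```

It runs free now. Turn to about 1.26.

Call:
move_arm(jaw=[0.8,0.8,0.8,0.8,0.8,0.8,0.8,0.8,0.8,0.8,0.8], dp=[[0,0,0],[0,0,0],[0,0,0],[0,0,0],[0,0,0],[0,0,0],[0,0,0],[0,0,0],[0,0,0],[0,0,0],[0,0,0]], turn=[[0,0,-0.06],[0,0,-0.06],[0,0,-0.06],[0,0,-0.06],[0,0,-0.06],[0,0,-0.06],[0,0,-0.06],[0,0,-0.06],[0,0,-0.04],[0,0,-0.03],[0,0,0]])

```text
time_s: 23.43
position: [0.6439, 0.0278, 0.1177]
tool_rot: [[0.532, 0.846, 0.003], [0.846, -0.532, -0.003], [-0.001, 0.004, -1.0]]
ft_force: [1.2, -8.6, 5.9]
grip_width: 0.0103
gripper_force: 87.8
```

```bash
python3 s.py
```

```text
23.53 [0.6439 0.0279 0.1177] F [ 1.7 -9.1  5. ] w 0.010667579075702028 q6 24.3
dir 1.2702 Tz 0.023 -> latch 1.2532 [0.011 0.03  0.028]
```

Call:
move_arm(jaw=[0.8,0.8,0.8,0.8], dp=[[0,0,0],[0,0,0],[0,0,0],[0,0,0]], turn=[[0,0,-0.03],[0,0,-0.03],[0,0,-0.02],[0,0,0]])

```text
time_s: 23.87
position: [0.6439, 0.0278, 0.1177]
tool_rot: [[0.464, 0.886, 0.003], [0.886, -0.464, -0.003], [-0.002, 0.004, -1.0]]
ft_force: [0.9, -10.8, 4.3]
grip_width: 0.01
gripper_force: 87.8
```

```bash
python3 s.py
```

```text
23.97 [0.6439 0.0278 0.1177] F [  1.  -10.5   5.2] w 0.010448465708975242 q6 19.8
dir 1.3500 Tz -0.001 -> latch 1.3299 [-0.002 -0.018  0.018]
```

Call:
move_arm(jaw=[0.8,0.8,0.8,0.8], dp=[[0,0,0],[0,0,0],[0,0,0],[0,0,0]], turn=[[0,0,-0.02],[0,0,-0.02],[0,0,-0.01],[0,0,0]])

```text
time_s: 24.3
position: [0.644, 0.0278, 0.1177]
tool_rot: [[0.42, 0.908, 0.003], [0.908, -0.42, -0.003], [-0.002, 0.004, -1.0]]
ft_force: [1.9, -8.9, 4.1]
grip_width: 0.0106
gripper_force: 87.9
```

```bash
python3 s.py
```

```text
24.4 [0.644  0.0278 0.1177] F [  1.2 -10.6   5.3] w 0.010688002554198243 q6 16.9
dir 1.3991 Tz -0.419 -> latch 1.3239 [-0.41  -0.422 -0.426]
```

At the stop. Ease the twist, open, rise, and align to the pull.

Call:
move_arm(jaw=[0.8,0.8,0.8,2.2,2.6,2.6,2.6,2.6,2.6,2.6,2.6,2.6], dp=[[0,0,0],[0,0,0],[0,0,0],[0,0,0],[0,0,0],[0,0,0],[0,0,-2.5],[0,0,-2.5],[0,0,-2.5],[0,0,0],[0,0,0],[0,0,0]], turn=[[0,0,0.02],[0,0,0.015],[0,0,0],[0,0,0],[0,0,0],[0,0,0],[0,0,0],[0,0,0],[0,0,0],[0,0,-0.11],[0,0,-0.11],[0,0,0]])

```text
time_s: 25.4
position: [0.6428, 0.0303, 0.1916]
tool_rot: [[0.24, 0.971, 0.0], [0.971, -0.24, 0.0], [0.0, 0.0, -1.0]]
ft_force: [0.9, 0.3, 0.0]
grip_width: 0.0257
gripper_force: 0.0
```

```bash
python3 s.py; python3 - <<'E'
from h import *
s=observe();R=s['tool_rot'];print(np.degrees(np.arctan2(R[1,0],R[0,0])), 100*R.T@(np.array([.537,.0573,.13])-s['position']))
for n in('top','side'):
    im,d=cams.get_image(n);cv2.imwrite(f'pics/{n}6.png',im[:,:,::-1])
    for e in cams.mark_of(n,'drawer_pull')[:1]: print(n,e['p'],atz(n,e['location'][0]*512,e['location'][1]*384,.082))
m=cv2.imread('pics/side6.png');cv2.imwrite('pics/c6.png',cv2.resize(m[130:220,170:270],None,fx=6.4,fy=6.4,interpolation=cv2.INTER_CUBIC))
E
```

```text
25.5 [0.6428 0.0302 0.191 ] F [-1.   0.4 -1. ] w 0.02571334713539451 q6 6.5
dir 1.5830 Tz -0.012 -> latch 1.5615 [-0.049  0.03  -0.016]
75.66987206497177 [ 6.75731519e-03 -1.09136844e+01  6.11195262e+00]
side 0.63 [0.54080052 0.06332695 0.082     ]
```

View pics/c6.png

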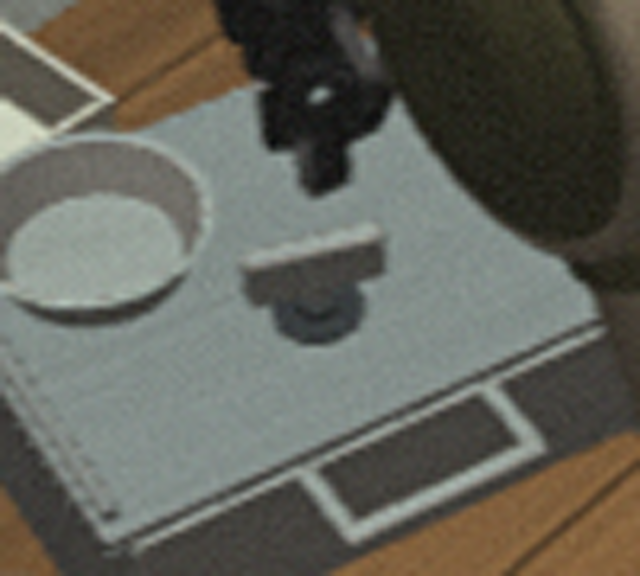

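The wing stands crosswise at crop (243-383, 235-265), turned to its stop and intact. The pull bar runs from (350,535) to (540,440). Next: above the pull.

Call:
move_arm(jaw=[2.6,2.6,2.6,2.6,2.6,2.6,2.6,2.6], dp=[[0,-3.65,0],[0,-3.65,0],[0,-3.65,0],[0,0,0],[0,0,3.5],[0,0,3.5],[0,0,0],[0,0,0]], turn=[[0,0,0.01],[0,0,0],[0,0,0],[0,0,0],[0,0,0],[0,0,0],[0,0,0],[0,0,0]])

```text
time_s: 26.37
position: [0.5366, 0.0574, 0.1209]
tool_rot: [[0.255, 0.967, -0.003], [0.967, -0.255, 0.0], [-0.0, -0.003, -1.0]]
ft_force: [0.9, -0.1, -0.6]
grip_width: 0.0259
gripper_force: 0.0
```

```bash
python3 - <<'E'
from h import *
s=observe();R=s['tool_rot'];print(s['position'],np.degrees(np.arctan2(R[1,0],R[0,0])), 100*R.T@(np.array([.5365,.0576,.065])-s['position']))
im,d=cams.get_image('side');cv2.imwrite('pics/c7.png',cv2.resize(im[150:230,190:290,::-1],None,fx=6.4,fy=6.4,interpolation=cv2.INTER_CUBIC))
E
```

```text
[0.53655111 0.05743338 0.12094002] 75.22997068946393 [0.01697505 0.00747604 5.59399848]
```

View pics/c7.png

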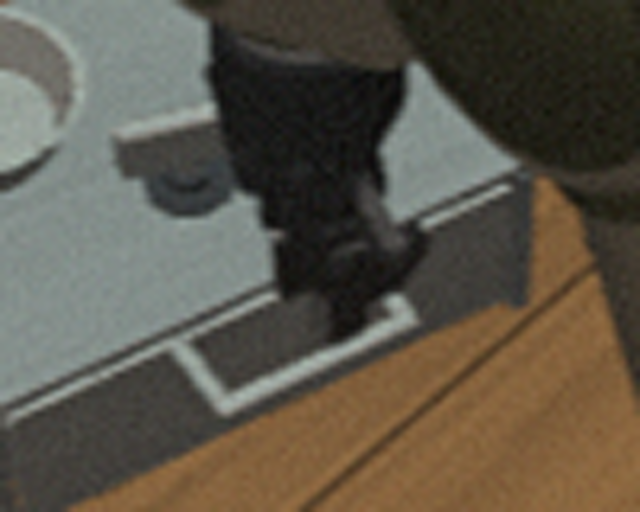

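Fingers are over the pull bar at crop (330,340), just ahead of the front board. Lower, close, then draw.

Call:
move_arm(jaw=[2.6,2.6,2.6,2.6,2,1.5,1.1,0.8,0.6,0.6], dp=[[0,0,1.5],[0,0,2],[0,0,2],[0,0,0],[0,0,0],[0,0,0],[0,0,0],[0,0,0],[0,0,0],[0,0,0]], turn=[[0,0,0],[0,0,0],[0,0,0],[0,0,0],[0,0,0],[0,0,0],[0,0,0],[0,0,0],[0,0,0],[0,0,0]], force=40)

```text
time_s: 27.25
position: [0.5382, 0.0573, 0.0683]
tool_rot: [[0.254, 0.967, 0.004], [0.967, -0.254, -0.0], [0.001, 0.004, -1.0]]
ft_force: [0.6, 0.3, 5.9]
grip_width: 0.0091
gripper_force: 39.2
```

```bash
python3 s.py
```

```text
27.35 [0.5382 0.0573 0.0683] F [0.2 0.5 6.4] w 0.008851092344959318 q6 8.3
dir 1.5758 Tz -0.113 -> latch 1.5410 [-0.128 -0.114 -0.097]
```

Call:
move_arm(jaw=[0.6,0.6,0.6,0.6,0.6,0.6,0.6,0.6,0.6,0.6,0.6,0.6], dp=[[0,-0.4,0],[0,-0.8,0],[0,-0.9,0],[0,-0.9,0],[0,-0.9,0],[0,-0.9,0],[0,-0.9,0],[0,-0.9,0],[0,-0.9,0],[0,-0.7,0],[0,-0.3,0],[0,0,0]], turn=[[0,0,0],[0,0,0],[0,0,0],[0,0,0],[0,0,0],[0,0,0],[0,0,0],[0,0,0],[0,0,0],[0,0,0],[0,0,0],[0,0,0]])

```text
time_s: 28.35
position: [0.4554, 0.0795, 0.0682]
tool_rot: [[0.254, 0.967, 0.004], [0.967, -0.254, 0.0], [0.002, 0.004, -1.0]]
ft_force: [-1.7, 3.9, 13.7]
grip_width: 0.009
gripper_force: 40.5
```

```bash
python3 s.py
```

```text
28.45 [0.4556 0.0795 0.0682] F [-0.6  3.6 12.8] w 0.009114514720951306 q6 9.8
dir 1.5759 Tz -0.118 -> latch 1.5404 [-0.176 -0.089 -0.089]
```

Call:
move_arm(jaw=[0.6,0.6,0.6,0.6,0.6], dp=[[0,-0.2,0],[0,-0.2,0],[0,-0.15,0],[0,-0.1,0],[0,0,0]], turn=[[0,0,0],[0,0,0],[0,0,0],[0,0,0],[0,0,0]])

```text
time_s: 28.87
position: [0.4516, 0.0805, 0.0683]
tool_rot: [[0.255, 0.967, 0.009], [0.967, -0.255, -0.0], [0.002, 0.009, -1.0]]
ft_force: [7.1, 0.9, 4.2]
grip_width: 0.0091
gripper_force: 39.6
```

```bash
python3 s.py
```

```text
28.97 [0.4516 0.0805 0.0683] F [7.2 1.2 4.4] w 0.009280522906890356 q6 10.0
dir 1.5756 Tz -0.121 -> latch 1.5397 [-0.145 -0.136 -0.082]
```

Call:
move_arm(jaw=[0.6,0.6,1.6,2.4,2.4,2.4,2.4,2.4,2.4,2.4,2.4,2.4], dp=[[0,-0.15,0],[0,0,0],[0,0.2,0],[0,0,0],[0,0,0],[0,0,0],[0,0,-1],[0,0,-2.5],[0,0,-3],[0,0,-3],[0,0,-3],[0,0,0]], turn=[[0,0,0],[0,0,0],[0,0,0],[0,0,0],[0,0,0],[0,0,0],[0,0,0],[0,0,0],[0,0,0],[0,0,0],[0,0,0],[0,0,0]])

```text
time_s: 29.97
position: [0.4506, 0.0806, 0.1963]
tool_rot: [[0.254, 0.967, 0.009], [0.967, -0.254, -0.001], [0.002, 0.009, -1.0]]
ft_force: [0.9, 1.1, -0.5]
grip_width: 0.024
gripper_force: 0.0
```

Call:
move_arm(jaw=[2.4,2.4,2.4,2.4,2.4], dp=[[0,-3,0],[0,-3,0],[0,0,0],[0,0,0],[0,0,0]], turn=[[0,0,0],[0,0,0],[0,0,0],[0,0,0],[0,0,0]])

```text
time_s: 30.38
position: [0.3914, 0.0957, 0.1914]
tool_rot: [[0.254, 0.967, 0.001], [0.967, -0.254, -0.0], [0.0, 0.001, -1.0]]
ft_force: [0.5, -0.2, -0.4]
grip_width: 0.024
gripper_force: 0.0
```

```bash
python3 s.py; python3 - <<'E'
from h import *
im,d=cams.get_image('side');cv2.imwrite('pics/c8.png',cv2.resize(im[100:300,120:390,::-1],None,fx=2.9,fy=2.9,interpolation=cv2.INTER_CUBIC))
E
```

```text
30.48 [0.3917 0.0956 0.1912] F [ 0.1 -0.   0.1] w 0.02407411975671221 q6 11.5
dir 1.5758 Tz 0.016 -> latch 1.5579 [ 0.034  0.039 -0.024]
```

View pics/c8.png

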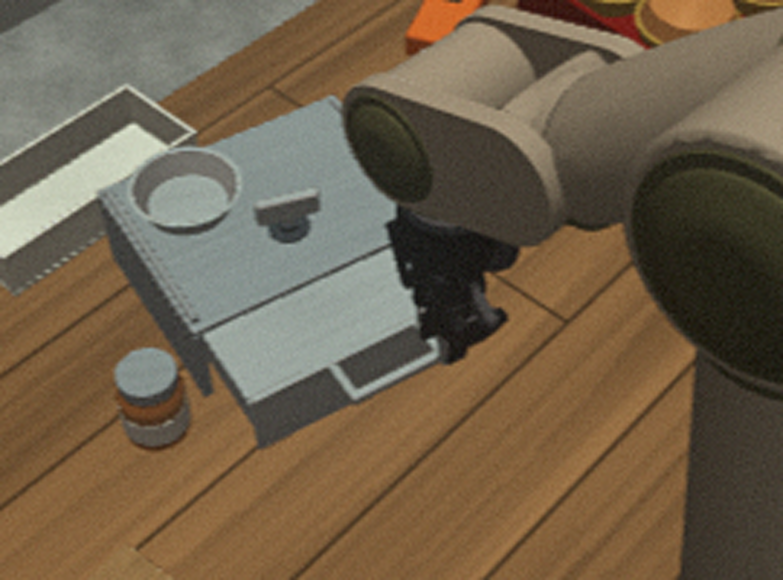

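The picture shows the drawer fully out with its pull at (390,380). The wing is crosswise at (288,205), the tin and jar are untouched, and the gripper is clear in the air.

```bash
python3 -c "
from rig import ticket
print(ticket.close_job())"
```

```text
the job is handed in; nothing more can be done
None
```

The job is handed in at about 30 s: the latch broke free on the third loosening stroke and was turned anticlockwise to its stop, and the drawer was pulled out about 90 mm to its stop and released; the one slip was a tightening stroke that reached 0.65 N m, past the advised 0.5 but under the 0.75 limit, and the handle held.

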